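# Eject a cured specimen mount and show its section to the inspection camera

### The job

Push the cured mount out of its mould: press the plate of the ejector stand straight down until it is fully home, so that the mount stands proud on the post. Then take the mount out and hold it in the air in front of the tilted inspection camera with its metal face towards the lens, square to the lens axis, centred on it and 60 mm from the lens rim. Do not drop the mount, touch the camera or its bracket, or disturb the other things on the bench, and finish with the arm still and the mount held there in the fingers.

Things in the scene. Friction and masses are not known exactly. Their poses are not given: they have to be found in the camera images.
- stand: ejector stand, fixed; its place and yaw change. Origin: centre of its underside on the worktop, z up. Grey base 100 (x) x 130 (y) x 12 mm; in the middle a fixed steel post 28 mm in diameter, top 35.5 mm above the worktop; two upright guide rods at y = +45 and -45 mm, dark caps 12.4 mm wide, top 70 mm above the worktop
- ring_mould (a joint): travel of the press plate down the guide rods, m: 0 = up, 0.016 = fully home (its mould resting on the base). It starts between 0 and 0.002. It moves straight down at about 6 N, also when pushed off-centre, and stays where it is left
- plate_top (a point): centre of the top of the press plate (aluminium, 78 along the stand's x, 112 along its y, 10 mm thick; 32 mm hole in the middle over the white ring mould). Axes as the stand. 59 mm above the worktop when up (mount just below its top), 43 mm when home (13.5 mm of the mount stands free). Press beside the hole; room for fingers is on the stand's x sides, none at the rods
- mount: cured specimen mount, a green resin cylinder 30 mm in diameter, 21 mm high, about 35 g, loose, standing on the post inside the mould with 1 mm play all round. Origin: centre of its plain end, up at the start, 56.5 mm above the worktop; its own z axis points from there to the metal face, so down at the start
- mount_face (a point): centre of the metal face of the mount (the end with the inlaid metal disc), 21 mm along the mount's z axis from its origin; at the start it rests on the post, 35.5 mm above the worktop
- camera_head: head of the inspection camera, fixed on the bracket: grey finned box 50 x 60 x 50 mm, black lens, ring light 68 mm wide, 8 mm behind the lens rim. Origin: centre of the lens rim, 115 mm above the worktop. Its z axis is the lens axis, pointing out of the lens: up, leaning 25 degrees from vertical towards the bracket's -x side
- view_point (a point): point on the lens axis 60 mm out from the lens rim, where the centre of the metal face is to be held; same axes as the camera head; about 169 mm above the worktop
- loupe: bystander: black stand magnifier, 34 mm round, 34 mm high; origin at the centre of its underside
- finished_mount: bystander: black resin mount lying metal face up, 30 mm in diameter, 16 mm high; origin at the centre of its underside
- timer: bystander: white laboratory timer lying flat, 60 x 62 x 17 mm; origin at the centre of its underside
- camera: bracket of the inspection camera, fixed to the worktop: dark base 96 (x) x 104 (y) x 10 mm, two aluminium cheeks 75 mm high with a clamp knob; it carries the camera head. Place and yaw change; stand and camera may swap sides. Origin: centre of its underside, z up; its -x side faces the robot

How it is judged (in metres and radians):
On the way:
1. the press plate is pressed fully home while the mount still stands on the post (value of joint ring_mould above 0.0145 m and horizontal distance between mount_face and stand below 0.006 m and height (world z) of mount_face below 0.04 m), for 0.2 s.
At the end, for the whole second after the job is handed in: the mount is held still in the fingers alone, its metal face towards the lens, the face centre within 12 mm of the point 60 mm out on the lens axis, square to the axis within 0.17 rad (10 degrees); the press plate is still home (over 13 mm down) (distance between mount_face and view_point below 0.012 m and angle between the z axis of mount and the z axis of camera_head, either way round below 0.17 rad and z of mount in the frame of camera_head above 0.066 m and height (world z) of mount_face above 0.14 m and contact force between mount and the fingers above 1 N and contact force between mount and camera below 0.1 N and contact force between mount and stand below 0.1 N and linear speed of mount below 0.02 m/s and value of joint ring_mould above 0.013 m); the arm keeps its last pose, push and grip.
It fails at once if the camera is touched (contact force between camera and anything else above 1 N).
It fails at once if the mount is dropped on the worktop (height (world z) of mount_face below 0.026 m).
It fails at once if a bystander is disturbed (distance of any of loupe, finished_mount, timer from where it was at the start of the episode above 0.02 m).
It also fails if it takes over 45 s, if anything falls off the work surface, if the arm or the gripper's body presses on something with over 40 N, if the wrist force passes 120 N, or if a joint passes its speed limit or range.

### The arm

A 6-joint arm with a two-finger parallel gripper is mounted at the origin on a cart in front of the work surface, level with it; the furniture and walls round the work are solid. World frame = base frame: x ahead of the robot, y to its left, z up, the work surface at z = 0. Lengths are in mm, angles in rad, forces in N, time in s.
With the tool pointing down it reaches from about 350 to 875 mm from the base axis. Payload 4.2 kg.
Tool frame: the origin (TCP) lies midway between the tips of the shut fingers; the grasp point (between the pads) lies 19 mm behind it (arm.hold_point_z is the distance from the TCP to the grasp point, in mm); z points along the fingers, y is the line along which they close (so a half turn about z gives the same grasp; the last joint's range is limited). The gripper opens to 85 mm and grips with 20 to 120 N. Pads are 22 mm wide; open, the fingers measure 114 mm over their backs; the gripper's body (76 mm by 85 mm) begins 54 mm behind the grasp point. The pads swing forward as they close: fully open they stand 13 mm farther back than shut.
Start: joints at [1.451, 0.385, 0.008, 0, -1.194, -0.259], TCP at [231.095, 580.684, 202.412] pointing down, gripper open.
Joint ranges: [-3.14, 3.14], [-1.21, 2.06], [-1.07, 1.41], [-3.16, 2.05], [-2.99, -0.16], [-3.1, 3.1]. Speed limits (rad/s): [2.79, 2.79, 3.14, 3.14, 3.14, 3.14].

### API

Orientations are given as a unit quaternion [x, y, z, w].
In Python, from bench import arm, vision gives the robot as it stands. The module is installed in compiled form; this text tells all that it offers.
- The arm moves only by the tool servo_tool, never from a script. Its argument "plan" is a list of rows, each a list of 7 numbers: the shift along the world's x, y, z each as a share of 300 mm, from -1 to 1, then the turn, a rotation vector about the world's x, y, z each as a share of 2 rad, from -1 to 1, then the opening, from 0 (shut) to 1 (fully open). A call has 1 to 20 rows; each row shifts and turns the commanded pose from where the row before left it; what a row does not reach is not made up. A row lasts 1/8 s, in which the tool goes at most 62.5 mm and 10.7 degrees, less where a joint would pass 70% of its speed; a pose out of reach is approached as far as the arm can. A call with a number of a shift or a turn outside -1 to 1 is refused whole. A call with a gripper value outside its range is refused whole. The fingers move at their own pace and stop on an object; the grip force is fixed at half the most. Time passes only in rows, so rows that do not move let the fingers close. It gives the time, the measured TCP pose, the force, the opening and the grip force at its end, in the units of the state.
- arm.read_state(): the state, without advancing time (a new reading comes with each control period).
- vision.get_image(name): name is "side" or "top"; returns a dict with "image" (384x512x3 uint8, red, green, blue), "z_map" (384x512 float32, mm along the optical axis (not along the pixel's ray), 0 where there is no reading), "K" (3x3 intrinsics, pixels), "world_to_cam" (4x4, takes a point from world to camera coordinates). Camera axes: x right, y down, z forward; pixel columns grow to the right and rows downward; lengths in mm; the calibration is good to about 2 mm. A picture is of the moment at which its call begins.
- arm.job_done(): hands the job in; it is judged then, once.
The state is a dict: "clock": time; "joints": joint angles; "joint_vel": joint speeds; "joint_efforts": joint torques, N m; "position": TCP position; "ee_rot": TCP orientation; "contact_force": force on the tool from outside, world axes, zero at the start; "wrist_torque": the same for the moment, N m; "gripper_width": finger opening in mm; "grasp_force": force on a finger pad.
Only numpy, scipy, OpenCV 4.12 (cv2) and the standard library are available. Lean on these libraries where they do the work, as an engineer would, in place of code of your own. Each camera call takes 0.05 s, during which the arm holds its last target. There are 200 camera calls.

## Working session

There is one attempt and no reset: what is moved stays moved. The work goes in short steps, Python scripts to look and compute and a tool call to move; the robot and the scene stay as the last step left them, time stands still between calls to the robot, and variables do not carry over. Pictures are saved under pics/ and viewed, at most 10 in all, crops included, and the job is handed in when it is done.

Besides the shell and the picture viewer there is one more tool, called in YAML: its name, and indented under it one key for each argument. servo_tool: Moves the arm, as the interface text tells. Its arguments: {"type":"object","properties":{"plan":{"type":"array"}},"required":["plan"]}

```bash
mkdir -p pics
cat > h.py <<'E'
import numpy as np, cv2
from bench import arm, vision
def get(n,save=None):
    d=vision.get_image(n)
    if save: cv2.imwrite('pics/'+save,d['image'][:,:,::-1])
    return d
def pts(d):
    z=d['z_map'].astype(float);K=d['K'];v,u=np.mgrid[:z.shape[0],:z.shape[1]]
    P=np.stack([(u-K[0,2])/K[0,0]*z,(v-K[1,2])/K[1,1]*z,z,np.ones_like(z)],-1)
    W=P@np.linalg.inv(d['world_to_cam']).T
    W[z==0]=np.nan
    return W[...,:3]
def ray(d,u,v,h):
    T=np.linalg.inv(d['world_to_cam']);K=d['K']
    r=T[:3,:3]@np.array([(u-K[0,2])/K[0,0],(v-K[1,2])/K[1,1],1]);o=T[:3,3]
    return o+r*(h-o[2])/r[2]
E
python3 - <<'E'
from h import *
np.set_printoptions(precision=2,suppress=True)
for n in('top','side'):
    d=get(n,n+'1.png');np.savez(n+'1.npz',**d)
    print(n,d['K'],np.linalg.inv(d['world_to_cam']),(d['z_map']>0).mean())
print(arm.read_state(),arm.hold_point_z)
E
```

```text
top [[470.71   0.   258.17]
 [  0.   470.71 191.55]
 [  0.     0.     1.  ]] [[  -0.02   -0.99    0.14  433.41]
 [  -1.      0.02    0.01  -95.51]
 [  -0.01   -0.14   -0.99 1151.65]
 [   0.      0.      0.      1.  ]] 0.9959767659505209
side [[487.59   0.   256.82]
 [  0.   487.59 198.18]
 [  0.     0.     1.  ]] [[  -0.97   -0.21    0.14  402.13]
 [  -0.25    0.8    -0.55  545.48]
 [   0.     -0.56   -0.83 1109.84]
 [   0.      0.      0.      1.  ]] 0.9958445231119791
{'clock': 0.1, 'joints': array([ 1.45,  0.39,  0.01, -0.  , -1.19, -0.26]), 'joint_vel': array([ 0., -0.,  0.,  0.,  0., -0.]), 'joint_efforts': array([ -0.  , -39.33,  18.89,   4.2 ,  -0.  ,   0.  ]), 'position': array([230.9 , 580.17, 201.44]), 'ee_rot': array([ 0.98, -0.19, -0.  ,  0.  ]), 'contact_force': array([-0.27, -0.52, -0.42]), 'wrist_torque': array([-0.03,  0.01, -0.04]), 'grasp_force': 0.0, 'gripper_width': 85.31717384246329} 18.700000000000003
```

View pics/top1.png

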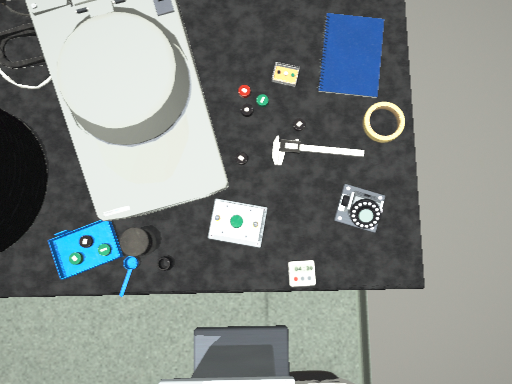

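View pics/side1.png

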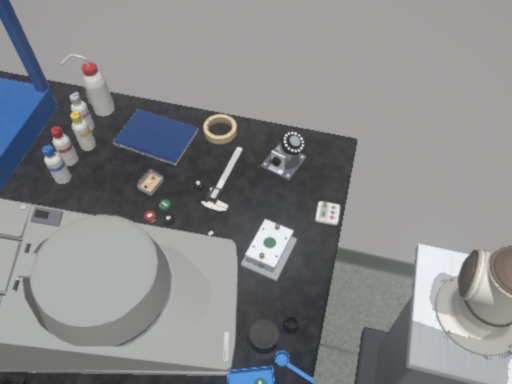

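The top view shows the stand at about (238,222) with the green mount at (237,221), the camera at (360,208) with its lens at (366,215), and the timer at (302,274). In the side view the stand is at (270,247) and the lens at (293,142).

Run:
```python
from h import *
np.set_printoptions(precision=1,suppress=True)
D={n:dict(np.load(n+'1.npz')) for n in('top','side')}
for n,d in D.items():
    W=pts(d);hsv=cv2.cvtColor(d['image'],cv2.COLOR_RGB2HSV)
    box=(180,200,290,260) if n=='top' else (225,210,310,285)
    M=np.zeros(W.shape[:2],bool);M[box[1]:box[3],box[0]:box[2]]=1
    print(n,'table z',np.nanmedian(W[...,2]))
    g=M&(hsv[...,1]>110)&(hsv[...,0]>50)&(hsv[...,0]<95)
    v,u=np.nonzero(g);print('mount px',u.mean(),v.mean(),g.sum(),'depth',np.nanmedian(W[g],0),'ray56.5',ray(d,u.mean(),v.mean(),56.5))
    p=M&(W[...,2]>50)&(W[...,2]<64)
    (c,s,a)=cv2.minAreaRect(W[p][:,:2].astype(np.float32));print('plate',c,s,a,np.nanmedian(W[p][:,2]),p.sum())
    box=(325,170,395,240) if n=='top' else (255,120,315,185)
    M[:]=0;M[box[1]:box[3],box[0]:box[2]]=1
    for lo,hi in((5,18),(60,90),(90,135)):
        p=M&(W[...,2]>lo)&(W[...,2]<hi)
        print('cam',lo,hi,p.sum(),cv2.minAreaRect(W[p][:,:2].astype(np.float32)),np.nanmedian(W[p],0))
    im=d['image'][box[1]:box[3],box[0]:box[2]]
    cv2.imwrite(f'pics/c{n}.png',cv2.resize(im[:,:,::-1],None,fx=7,fy=7,interpolation=cv2.INTER_CUBIC))
# obstacle heights, in top view
W=pts(D['top'])
M=(W[...,2]>12)
n,l,st,_=cv2.connectedComponentsWithStats(M.astype(np.uint8))
for i in range(1,n):
    if st[i,4]>25: q=W[l==i];print(st[i],np.nanmin(q,0),np.nanmax(q,0))
import cv2 as c
a=cv2.imread('pics/ctop.png');b=cv2.imread('pics/cside.png');h=max(a.shape[0],b.shape[0])
pad=lambda x:cv2.copyMakeBorder(x,0,h-x.shape[0],0,0,0)
o=np.hstack([pad(a),pad(b)]);print(o.shape);cv2.imwrite('pics/crop.png',cv2.resize(o,None,fx=.8,fy=.8))
```

```text
top table z 1.7377935513702596
mount px 236.1965811965812 220.97435897435898 117 depth [518.4 -32.1  55.3] ray56.5 [518.4 -32.6  56.5]
plate (526.809814453125, 7.525115966796875) (195.2064666748047, 77.85765075683594) 78.67251586914062 56.59177359190653 1568
cam 5 18 555 ((560.0770263671875, -324.3870544433594), (155.23512268066406, 143.09054565429688), 4.725227355957031) [ 552.4 -303.4    9.1]
cam 60 90 276 ((554.727783203125, -326.96185302734375), (54.66248321533203, 87.84693145751953), 8.961030006408691) [ 561.3 -308.4   71.9]
cam 90 135 740 ((525.0838012695312, -323.5205078125), (65.72733306884766, 63.884246826171875), 88.62147521972656) [ 524.9 -322.   111.4]
side table z 61.09499330374433
mount px nan nan 0 depth [nan nan nan] ray56.5 [nan nan nan]
plate (544.5501098632812, -2.1872711181640625) (211.4224090576172, 122.09159851074219) 46.14215850830078 56.93831616938587 1561
cam 5 18 623 ((569.1734008789062, -373.31890869140625), (176.36097717285156, 220.91677856445312), 2.3076682090759277) [ 532.2 -315.8    9.7]
cam 60 90 217 ((548.98388671875, -301.99676513671875), (52.8172683
[... 2066 characters left out ...]
. ] [692.2 -29.4  21.8]
[ 339  191   45   39 1165] [ 493.  -380.2   12.1] [ 584.3 -279.1  125.5]
[ 208  199   59   48 1802] [ 460.3 -103.    12. ] [576.3  38.7  73.8]
[120 227  36  43 886] [412.3 165.6  12.1] [508.3 239.4  86.1]
[ 79 235  14  13 132] [466.8 318.6  12.3] [495.7 350.3  23.1]
[ 98 243  13  13 123] [446.7 273.8  12. ] [475.5 303.9  23.6]
[ 69 252  14  13 145] [426.8 341.9  12.1] [455.5 371.4  26.8]
[157 257  16  14 109] [408.1 125.4  12.3] [439.1 158.1  37.2]
[289 260  27  27 626] [ 364.3 -215.8   12. ] [ 424.8 -154.    24.2]
(490, 910, 3)<stdin>:10: RuntimeWarning: Mean of empty slice.
  ret = ret.dtype.type(ret / rcount)
  return np.nanmean(a, axis, out=out, keepdims=keepdims)
```

View pics/crop.png

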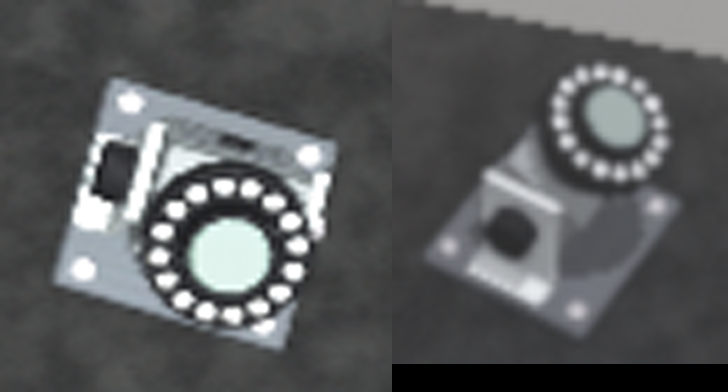

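The crop shows the lens disc at about (366.1,215.5) in the top view and (294.8,140) in the side view. The corners of the bracket base in the crop are (113,80), (337,147), (285,350) and (55,283).

```bash
cat >> h.py <<'E'
def tri(obs):
    A=[];b=[]
    for d,u,v in obs:
        P=d['K']@d['world_to_cam'][:3]
        for r,x in((0,u),(1,v)):
            e=x*P[2]-P[r];A.append(e[:3]);b.append(-e[3])
    X=np.linalg.lstsq(np.array(A),np.array(b),rcond=None)[0]
    res=[]
    for d,u,v in obs:
        q=d['K']@d['world_to_cam'][:3]@np.r_[X,1];res.append(q[:2]/q[2]-[u,v])
    return X,np.array(res)
def blob(m):
    n,l,s,c=cv2.connectedComponentsWithStats(m.astype(np.uint8));i=1+s[1:,4].argmax();return l==i,c[i],s[i]
E
python3 - <<'E'
from h import *
np.set_printoptions(precision=1,suppress=True)
D={n:dict(np.load(n+'1.npz')) for n in('top','side')}
obs=[];lo=[];pc={}
for n,d in D.items():
    im=d['image'].astype(int);r,g,b=im[...,0],im[...,1],im[...,2]
    box=(180,195,290,260) if n=='top' else (235,215,310,285)
    M=np.zeros(r.shape,bool);M[box[1]:box[3],box[0]:box[2]]=1
    m,c,s=blob(M&(g-r>25)&(g-b>8));print(n,'mount',c,s);obs.append((d,*c))
    m,c,s=blob(M&(im.min(-1)>(190)));print('plate',c,s)
    cn=cv2.findContours(m.astype(np.uint8),0,1)[0];cn=max(cn,key=len)
    bx=cv2.boxPoints(cv2.minAreaRect(cn));W=np.array([ray(d,u,v,57)[:2] for u,v in bx])
    print(W,W.mean(0),np.linalg.norm(np.diff(W,axis=0),axis=1),np.degrees(np.arctan2(*np.diff(W,axis=0).T[::-1])))
    box=(345,195,390,235) if n=='top' else (280,128,308,155)
    M[:]=0;M[box[1]:box[3],box[0]:box[2]]=1
    k=(g-r>5)&(g>140)&M if n=='top' else (g-r>2)&(g>120)&(g<215)&M
    m,c,s=blob(k);print('lens',c,s);lo.append((d,*c))
print('mount',tri(obs));print('lens',tri(lo))
print('lens eye',tri([(D['top'],366.1,215.5),(D['side'],294.8,140)]))
C=np.array([(113,80),(337,147),(285,350),(55,283)])/5.6+[325,170]
W=np.array([ray(D['top'],u-.4,v-.4,10)[:2] for u,v in C]);print(W,W.mean(0))
e=np.diff(np.vstack([W,W[:1]]),axis=0);print(np.linalg.norm(e,axis=1),np.degrees(np.arctan2(e[:,1],e[:,0])))
# ring-light plane normal from depth
for n,d in D.items():
    Wp=pts(d);X=tri(lo)[0];q=Wp[(np.linalg.norm(Wp-X,axis=-1)<33)&(Wp[...,2]>88)]
    q0=q-q.mean(0);print(n,'normal',np.linalg.svd(q0)[2][2],len(q),q.mean(0))
i=cv2.resize(D['top']['image'][190:260,195:280,::-1],None,fx=6,fy=6,interpolation=2);j=cv2.resize(D['side']['image'][210:280,235:305,::-1],None,fx=4.2,fy=6,interpolation=2)
cv2.imwrite('pics/stand.png',np.hstack([i,j])[:, :800])
E
```

```text
top mount [236.1 220.9] [230 215  13  13 135]
plate [236.9 222.7] [ 208  199   59   48 1914]
[[ 480.7   34.3]
 [ 573.4   17.2]
 [ 548.9 -104.7]
 [ 456.9  -86.3]] [515.  -34.9] [ 94.3 124.3  93.9] [ -10.5 -101.4  168.7]
lens [365.6 215.2] [359 209  14  13 151]
side mount [269.3 242.1] [264 238  11   9  80]
plate [269.1 243. ] [ 246  220   47   47 1103]
[[ 566.3   15.2]
 [ 548.1 -100.7]
 [ 469.2  -77.7]
 [ 490.8   34.9]] [518.6 -32.1] [117.3  82.1 114.7] [-98.9 163.8  79.1]
lens [294.6 140.3] [290 135  10  11  89]
mount (array([518.3, -32.2,  56.2]), array([[ 0. ,  0.1],
       [-0.1, -0. ]]))
lens (array([ 519.8, -321.3,  114.3]), array([[ 0. ,  0.2],
       [-0.2, -0. ]]))
lens eye (array([ 519.3, -322.4,  114.2]), array([[ 0. ,  0.1],
       [-0.1, -0. ]]))
[[ 607.  -297.2]
 [ 575.3 -393.1]
 [ 487.7 -365.7]
 [ 518.7 -268.1]] [ 547.2 -331. ]
[101.   91.8 102.4  93. ] [-108.3  162.6   72.3  -18.3]
top normal [-0.4  0.2  0.9] 624 [ 523.1 -321.7  109.9]
side normal [-0.4  0.1  0.9] 349 [ 522.9 -318.9  110. ]
```

View pics/stand.png

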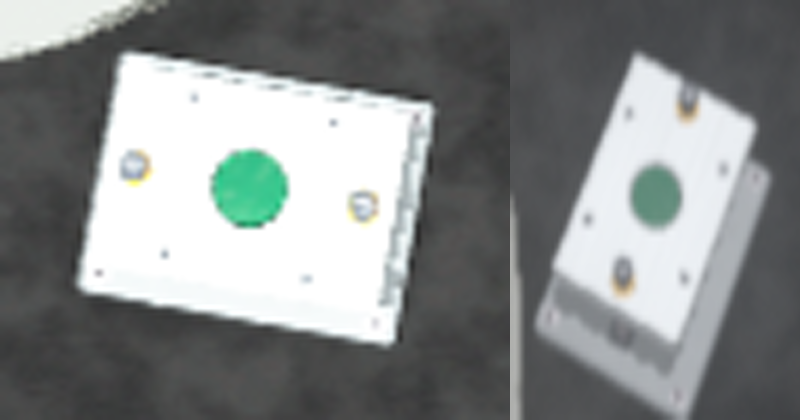

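The plate, its two rods and the centred mount are all clear: in the crop the rods are at (135,165) and (363,205). The stand yaw is about -10.5° and the bracket yaw about -18.3°. The measured mount and lens heights, 56.2 and 114.3 mm, agree with the text.

Run:
```python
from h import *
from scipy.spatial.transform import Rotation as R
np.set_printoptions(precision=1,suppress=True)
s=arm.read_state();Y=R.from_quat(s['ee_rot']).as_matrix();print(Y,np.degrees(np.arctan2(Y[1,1],Y[0,1])),s['joints'])
d=dict(np.load('top1.npz'));W=pts(d)
a=ray(d,217.5-.4,217.5-.4,70);b=ray(d,255.5-.4,224.2-.4,70);print('rods',a,b,(a+b)/2,np.linalg.norm(a-b),np.degrees(np.arctan2(*(a-b)[1::-1]))-90)
q=W[(W[...,1]>-60)&(W[...,1]<120)&(W[...,0]>420)&(W[...,0]<680)&(W[...,2]>75)]
for y in range(-20,120,20):
    k=q[abs(q[:,1]-y)<6]
    if len(k):print(y,k[:,0].min(),np.median(k[:,2]))
```

```text
[[ 0.9 -0.4 -0. ]
 [-0.4 -0.9 -0. ]
 [ 0.   0.  -1. ]] -111.71202632905415 [ 1.5  0.4  0.  -0.  -1.2 -0.3]
rods [527.2  10.6  70. ] [509.9 -76.7  70. ] [518.6 -33.1  70. ] 88.99757793607358 -11.261819769350623
0 626.9398775335474 81.22385277141234
20 627.1929720015555 84.0078108734856
40 620.4628779079635 83.68305822824186
60 609.5007621529267 85.1142606921328
80 602.8273346034357 86.94427148406817
100 607.9487007869527 88.68261503264284
```

servo_tool:
  plan:
    - [0,0,0.1,0,0,0,1]
    - [0,0,0.15,0,0,0,1]
    - [0,0,0.15,0,0,0,0.55]
    - [0,0,0.1,0,0,0,0.55]

```text
clock: 0.6
position: [231.2, 580.8, 354.5]
ee_rot: [0.982, -0.188, 0.0, -0.001]
contact_force: [-0.1, -0.1, -0.7]
gripper_width: 51.5
grasp_force: 0.0
```

servo_tool:
  plan:
    - [0.06,-0.128,0,0,0,-0.0433,0.55]
    - [0.06,-0.128,0,0,0,-0.0433,0.55]
    - [0.06,-0.128,0,0,0,-0.0433,0.55]
    - [0.06,-0.128,0,0,0,-0.0433,0.55]
    - [0.06,-0.128,0,0,0,-0.0433,0.55]
    - [0.06,-0.128,0,0,0,-0.0433,0.55]
    - [0.06,-0.128,0,0,0,-0.0433,0.55]
    - [0.06,-0.128,0,0,0,-0.0433,0.55]
    - [0.06,-0.128,0,0,0,-0.0433,0.55]
    - [0.06,-0.128,0,0,0,-0.0433,0.55]
    - [0.06,-0.128,0,0,0,-0.0433,0.55]
    - [0.06,-0.128,0,0,0,-0.0433,0.55]
    - [0.06,-0.128,0,0,0,-0.0433,0.55]
    - [0.06,-0.128,0,0,0,-0.0433,0.55]
    - [0.06,-0.128,0,0,0,-0.0433,0.55]
    - [0.06,-0.128,0,0,0,-0.0433,0.55]
    - [0,0,0,0,0,0,0.55]
    - [0,0,0,0,0,0,0.55]

```text
clock: 2.85
position: [518.8, -33.7, 351.9]
ee_rot: [-0.635, 0.772, 0.0, -0.0]
contact_force: [0.4, 0.4, -0.6]
gripper_width: 46.9
grasp_force: 0.0
```

Run:
```python
from h import *
from scipy.spatial.transform import Rotation as R
s=arm.read_state();Y=R.from_quat(s['ee_rot']).as_matrix();print(s['position'],Y.round(3),np.degrees(np.arctan2(Y[1,1],Y[0,1])),s['joints'],s['gripper_width'])
```

```text
[518.81036124 -33.67752007 351.92969108] [[-0.192 -0.981 -0.001]
 [-0.981  0.192  0.   ]
 [ 0.     0.001 -1.   ]] 168.9052053404136 [ 2.47347273e-01  1.33860982e-01  3.44668752e-02 -3.86508035e-04
 -1.47241062e+00 -4.40949766e-01] 46.85450749326349
```

servo_tool:
  plan:
    - [-0.002,0.004,-0.1,0,0,0,0.55]
    - [0,0,-0.15,0,0,0,0.55]
    - [0,0,-0.15,0,0,0,0.55]
    - [0,0,-0.15,0,0,0,0.55]
    - [0,0,-0.15,0,0,0,0.55]
    - [0,0,-0.1,0,0,0,0.55]
    - [0,0,-0.06,0,0,0,0.55]
    - [0,0,-0.04,0,0,0,0.55]
    - [0,0,0,0,0,0,0.55]
    - [0,0,0,0,0,0,0.55]

```text
clock: 4.1
position: [519.2, -32.1, 83.4]
ee_rot: [-0.636, 0.772, -0.0, 0.001]
contact_force: [-0.2, 0.0, -0.1]
gripper_width: 47.2
grasp_force: 0.0
```

Run:
```python
from h import *
for n in('top','side'):
    d=get(n)
    i=d['image'][180:270,180:300] if n=='top' else d['image'][190:290,215:325]
    cv2.imwrite(f'pics/p_{n}.png',cv2.resize(i[:,:,::-1],(400,340),interpolation=2))
cv2.imwrite('pics/p.png',np.hstack([cv2.imread('pics/p_top.png'),cv2.imread('pics/p_side.png')]))
```

```text
(no output)
```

View pics/p.png

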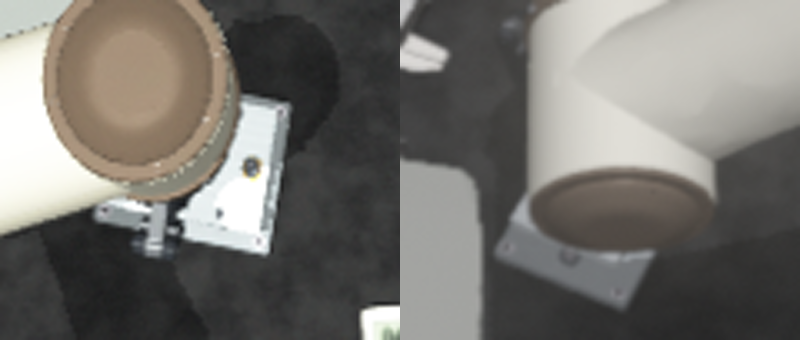

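The wrist hides the mount in both views. One finger shows over the plate's robot side at about (155,230) in the crop, as intended. I'll go down slowly and watch the force.

servo_tool:
  plan:
    - [0,0,-0.03,0,0,0,0.55]
    - [0,0,-0.02,0,0,0,0.55]
    - [0,0,-0.01,0,0,0,0.55]
    - [0,0,0,0,0,0,0.55]

```text
clock: 4.7
position: [518.3, -32.6, 64.0]
ee_rot: [-0.635, 0.772, 0.0, -0.0]
contact_force: [-0.1, 0.3, 0.0]
gripper_width: 46.8
grasp_force: 0.0
```

servo_tool:
  plan:
    - [0,0,-0.01,0,0,0,0.55]
    - [0,0,-0.01,0,0,0,0.55]
    - [0,0,0,0,0,0,0.55]

```text
clock: 5.08
position: [518.3, -32.6, 58.1]
ee_rot: [-0.635, 0.772, 0.0, -0.0]
contact_force: [-0.9, 1.1, -0.0]
gripper_width: 46.9
grasp_force: 0.0
```

servo_tool:
  plan:
    - [0,0,-0.01,0,0,0,0.55]
    - [0,0,-0.01,0,0,0,0.55]
    - [0,0,0,0,0,0,0.55]

```text
clock: 5.45
position: [518.3, -32.6, 52.1]
ee_rot: [-0.635, 0.772, 0.0, -0.0]
contact_force: [0.2, 0.2, -0.1]
gripper_width: 46.7
grasp_force: 0.0
```

servo_tool:
  plan:
    - [0,0,-0.01,0,0,0,0.55]
    - [0,0,-0.01,0,0,0,0.55]
    - [0,0,0,0,0,0,0.55]

```text
clock: 5.82
position: [518.3, -32.6, 46.1]
ee_rot: [-0.635, 0.772, 0.0, -0.0]
contact_force: [-0.2, 0.5, -0.1]
gripper_width: 46.8
grasp_force: 0.0
```

servo_tool:
  plan:
    - [0,0,-0.007,0,0,0,0.55]
    - [0,0,-0.007,0,0,0,0.55]

```text
clock: 6.08
position: [518.6, -32.5, 42.1]
ee_rot: [-0.635, 0.772, -0.0, 0.0]
contact_force: [0.1, 0.4, -0.3]
gripper_width: 46.9
grasp_force: 0.0
```

Run:
```python
from h import *
np.set_printoptions(precision=1,suppress=True)
print(arm.read_state())
d=get('top');W=pts(d)
p=W[210:250,240:270].reshape(-1,3)
p=p[np.isfinite(p[:,2])&(p[:,2]>5)&(p[:,2]<90)];print(np.histogram(p[:,2],bins=range(5,90,3)))
d0=dict(np.load('top1.npz'));W=pts(d0)
p=W[210:250,240:270].reshape(-1,3);print(np.histogram(p[:,2],bins=range(5,90,3))[0])
```

```text
{'clock': 6.075, 'joints': array([ 0.3,  0.4, -0.5,  0. , -0.7, -0.4]), 'joint_vel': array([ 0.,  0., -0.,  0.,  0., -0.]), 'joint_efforts': array([  0. , -34.1,  13.5,   3. ,  -0. ,  -0. ]), 'position': array([518.6, -32.5,  42.1]), 'ee_rot': array([-0.6,  0.8, -0. ,  0. ]), 'contact_force': array([ 0.1,  0.4, -0.3]), 'wrist_torque': array([0. , 0. , 0.1]), 'grasp_force': 0.0, 'gripper_width': 46.9252069295294}
(array([ 21,  95, 105,  22,   2,   0,   0,   0,   0,   0,   0,   0,   0,
         0,   1,  17, 128, 198,  49,   3,   5,  15,   1,   0,   0,   0,
         0,   0]), array([ 5,  8, 11, 14, 17, 20, 23, 26, 29, 32, 35, 38, 41, 44, 47, 50, 53,
       56, 59, 62, 65, 68, 71, 74, 77, 80, 83, 86, 89]))
[ 24  98  99  22   0   0   0   0   0   0   0   0   3   0   2  34 206 281
  84   1   3  16   3   0   0   0   0   0]
```

Run:
```python
from h import *
np.set_printoptions(precision=0,suppress=True,linewidth=150)
o=[]
c,s=np.cos(np.radians(-11)),np.sin(np.radians(-11))
for n,(x0,y0,x1,y1) in dict(top=(205,215,265,260),side=(240,210,320,285)).items():
    d=get(n);W=pts(d)
    o.append(cv2.resize(d['image'][y0:y1,x0:x1,::-1],(400,400),interpolation=2))
    q=W[y0:y1,x0:x1].reshape(-1,3)-[518.4,-32.5,0]
    L=np.c_[q[:,0]*c+q[:,1]*s,-q[:,0]*s+q[:,1]*c,q[:,2]]
    k=L[(abs(L[:,1])<14)&(abs(L[:,0])<75)&(L[:,2]<110)];print(n,k[np.argsort(k[:,0])][::max(1,len(k)//45)])
cv2.imwrite('pics/q.png',np.hstack(o))
```

```text
top [[-75. -12.  -2.]
 [-74.  13.  -2.]
 [-74.  10.  -1.]
 [-74.   8.  -1.]
 [-73.   6.  -0.]
 [-73.   3.   3.]
 [-72.   1.  -2.]
 [-72.  13.   2.]
 [-72.  11.  -3.]
 [-71.   8.   3.]
 [-71.   6.  -2.]
 [-70.   3.   1.]
 [-70.   1.  -1.]
 [-70.  13.   2.]
 [-69.  11.  -2.]
 [-69.   9.  -3.]
 [-68.   6.  -1.]
 [-68.   4.   0.]
 [-68.   1.   1.]
 [-67.  -1.   0.]
 [-67.  -3.   0.]
 [-66.  -6.   2.]
 [-66.  -8.  -6.]
 [-65. -13.  -1.]
 [-64.  -5.  -2.]
 [-63. -10.  -1.]
 [-62.  -3.   3.]
 [-61.  -7.  -1.]
 [-60. -12.  -2.]
 [-59.  -7.   2.]
 [-58. -11.  -4.]
 [-56.  -6.  -1.]
 [-56. -11.  -1.]
 [-54.  -6.   1.]
 [-53. -11.   0.]
 [-52.  -6.   3.]
 [-51. -10.  -3.]
 [-49.  -5.   6.]
 [-49. -10.   9.]
 [-47.  -8.  13.]
 [-46. -13.  13.]
 [-44. -10.  12.]
 [-42.  -7.  13.]
 [-41. -12.  10.]
 [-39.  -9.  11.]
 [-38.  -9.  52.]
 [-38. -11.  56.]
 [-38. -13.  56.]
 [-37.  -4.  55.]
 [-36.  -8.  53.]
 [-36. -13.  58.]
 [-33. -12.  53.]
 [-31. -12.  58.]
 [-26. -14.  59.]]
side [[ 54.  10.  -1.]
 [ 55.   3.  -3.]
 [ 56.   0.  -2.]
 [ 56.   6.   1.]
 [ 57.  11.  -1.]
 [ 57.  -1.   0.]
 [ 57.   4
[... 388 characters left out ...]
 64. -10.  -4.]
 [ 65.  -6.  -3.]
 [ 65.  -0.   1.]
 [ 65.   6.  -0.]
 [ 65.  11.   3.]
 [ 65. -13.  -4.]
 [ 65.  -7.  -0.]
 [ 66.   4.   1.]
 [ 66.  -9.   1.]
 [ 67. -10.   4.]
 [ 67.   1.   0.]
 [ 67.  -5.  -4.]
 [ 67.  12.  -2.]
 [ 67.   6.  -1.]
 [ 69.  -2.  -0.]
 [ 69.  -8.  -5.]
 [ 69.  -8.   0.]
 [ 69.   9.   2.]
 [ 69.   3.  -2.]
 [ 69.   9.  -5.]
 [ 70.  -4.   2.]
 [ 70.   1.  -2.]
 [ 71.  11.  -2.]
 [ 71.   5.  -2.]
 [ 71.  -1.  -1.]
 [ 71.   4.   2.]
 [ 71. -13.  -4.]
 [ 71. -14.   1.]
 [ 72.  -9.  -2.]
 [ 73.   8.  -3.]
 [ 73. -11.  -1.]
 [ 73.   6.  -0.]
 [ 73.  12.  -1.]
 [ 73.  -6.  -4.]
 [ 74.  -1.  -3.]
 [ 74.   4.   0.]
 [ 74.  -8.  -3.]
 [ 75. -14.  -2.]
 [ 75.  -3.  -0.]]
```

View pics/q.png

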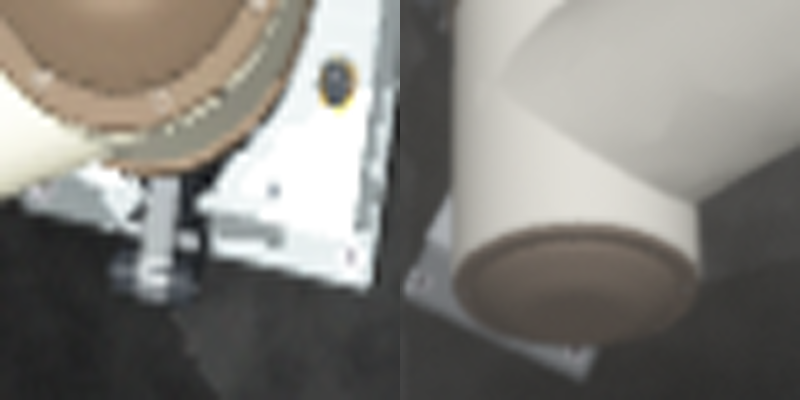

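The picture shows the finger knuckle at about (155,270) in the crop, above the plate's robot side. The plate has not moved yet and there is no contact. I'll keep going down in small steps.

servo_tool:
  plan:
    - [0,0,-0.007,0,0,0,0.55]
    - [0,0,-0.007,0,0,0,0.55]

```text
clock: 6.48
position: [518.5, -32.5, 37.9]
ee_rot: [-0.635, 0.772, -0.0, 0.0]
contact_force: [0.3, -0.2, -0.6]
gripper_width: 47.2
grasp_force: 0.0
```

servo_tool:
  plan:
    - [0,0,-0.007,0,0,0,0.55]
    - [0,0,-0.007,0,0,0,0.55]

```text
clock: 6.72
position: [518.5, -32.5, 33.6]
ee_rot: [-0.635, 0.772, 0.0, -0.0]
contact_force: [-0.1, -0.2, -0.1]
gripper_width: 46.8
grasp_force: 0.0
```

Run:
```python
from h import *
for n,(r,c) in dict(top=(slice(210,250),slice(245,270))).items():
    W=pts(get(n));p=W[r,c].reshape(-1,3);p=p[(p[:,2]>30)&(p[:,2]<64)];print(n,np.median(p[:,2]),len(p))
    p=pts(dict(np.load('top1.npz')))[r,c].reshape(-1,3);p=p[(p[:,2]>30)&(p[:,2]<64)];print(np.median(p[:,2]))
s=arm.read_state();print(s['joint_efforts'],s['contact_force'])
```

```text
top 56.93445786137988 348
56.686420635479635
[ 3.97726684e-02 -3.48580241e+01  1.34245768e+01  3.00189167e+00
  2.12941587e-02  7.62748482e-05] [0.37063527 0.09048375 0.1531491 ]
```

Run:
```python
from h import *
np.set_printoptions(precision=0,suppress=True,linewidth=170)
d=get('top');W=pts(d)
print(W[232:252:2,222:246:1,2])
print('cap',np.nanpercentile(W[195:225,205:230,2],[5,50,95]))
cv2.imwrite('pics/f.png',cv2.resize(d['image'][225:255,210:250,::-1],(800,600),interpolation=0))
```

```text
[[366. 347. 353. 353. 354. 352. 352. 348. 347. 341. 336. 331. 323. 322. 321. 323. 322. 312. 199.  59.  55.  59.  55.  58.]
 [ 57. 319. 322. 318. 323. 319. 322. 319. 318. 320. 322. 314. 184. 178. 120. 122. 114.  55.  59.  53.  57.  57.  58.  60.]
 [ 10.  11.  12.  10.  57. 170. 171. 169. 171. 174. 175. 175. 174. 112. 113. 112.  55.  62.  57.  54.  57.  59.  54.  55.]
 [ 11.  12.  11.  10. 124. 121. 169. 169.  nan 174. 122. 116. 119.  10.   9.  54.  56.  56.  54.  59.  58.  59.  58.  56.]
 [ 16.  10. 155. 155. 158. 169. 173. 171. 171. 172. 122. 122. 130. 124. 126.   8.   6.  14.   8.   8.  12.  11.  10.  12.]
 [ -3. 162. 165. 160. 161. 168. 167. 163. 167. 165. 157. 155. 156. 152. 119.   9.   8.  12.  11.  14.  12.  12.  10.  11.]
 [162. 170. 166. 164. 164. 168. 171. 170. 166. 168. 169. 167. 162. 140.   3.  -1.   2.   2.   1.  -2.   9.   7.  13.  11.]
 [  0. 167. 168. 169. 168. 165. 168. 167. 163. 167. 167. 168. 162.  -4.   1.  -2.  -2.   1.  -0.  -0.  -0.  -2.  -0.   1.]
 [  0.  -0.  -2. 162. 164. 162. 164. 167. 164. 164. 168. 166. 148.  -1.  -1.  -1.  -0.  -9.  -1.   2.  -0.  -0.  -2.  -3.]
 [ -1.   4.  -4.  -8.  -4.   1.  -1.  -4.  nan  -1.   2.  -1.   6.  -4.  -1.  -2.   5.   2.   3.   0.  -1.  -3.  -2.  -0.]]
cap [413. 420. 423.]
```

View pics/f.png

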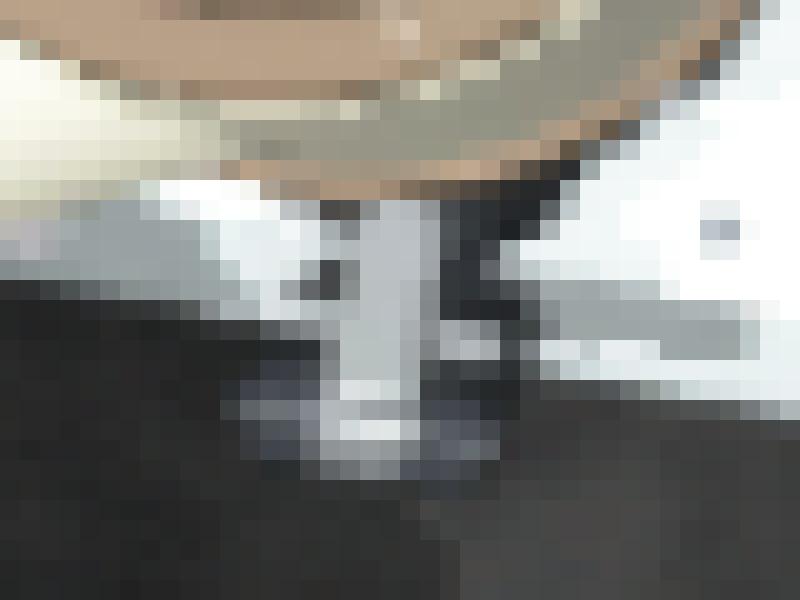

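servo_tool:
  plan:
    - [0,0,-0.005,0,0,0,0.55]
    - [0,0,-0.005,0,0,0,0.55]

```text
clock: 7.08
position: [518.5, -32.5, 30.8]
ee_rot: [-0.635, 0.772, -0.0, 0.0]
contact_force: [-0.7, 0.2, 0.2]
gripper_width: 46.7
grasp_force: 0.0
```

Run:
```python
from h import *
np.set_printoptions(precision=2,suppress=True)
s=arm.read_state();print(s)
W=pts(get('top'))[210:250,245:270].reshape(-1,3);p=W[(W[:,2]>30)&(W[:,2]<64)];print(np.median(p[:,2]))
```

```text
{'clock': 7.075, 'joints': array([ 0.25,  0.4 , -0.47,  0.  , -0.7 , -0.44]), 'joint_vel': array([-0.  ,  0.02, -0.01,  0.  ,  0.03, -0.  ]), 'joint_efforts': array([  0.  , -34.5 ,  13.1 ,   2.91,  -0.02,   0.  ]), 'position': array([518.55, -32.5 ,  30.75]), 'ee_rot': array([-0.64,  0.77, -0.  ,  0.  ]), 'contact_force': array([-0.71,  0.23,  0.21]), 'wrist_torque': array([ 0.06, -0.07,  0.01]), 'grasp_force': 0.0, 'gripper_width': 46.690970403739}
56.798360183401314
```

servo_tool:
  plan:
    - [0,0,-0.007,0,0,0,0.55]
    - [0,0,-0.007,0,0,0,0.55]

```text
clock: 7.38
position: [518.5, -32.5, 26.5]
ee_rot: [-0.635, 0.772, -0.0, 0.0]
contact_force: [-1.4, 0.6, -0.3]
gripper_width: 46.9
grasp_force: 0.0
```

servo_tool:
  plan:
    - [0,0,-0.007,0,0,0,0.55]
    - [0,0,-0.007,0,0,0,0.55]

```text
clock: 7.62
position: [518.5, -32.5, 23.0]
ee_rot: [-0.636, 0.772, -0.0, -0.0]
contact_force: [-1.7, 0.8, 5.5]
gripper_width: 46.7
grasp_force: 2.9
```

servo_tool:
  plan:
    - [0,0,-0.007,0,0,0,0.55]
    - [0,0,-0.007,0,0,0,0.55]

```text
clock: 7.88
position: [518.5, -32.5, 18.8]
ee_rot: [-0.636, 0.772, -0.0, 0.0]
contact_force: [-1.9, 0.6, 5.2]
gripper_width: 47.2
grasp_force: 2.9
```

Run:
```python
from h import *
np.set_printoptions(precision=2,suppress=True)
s=arm.read_state();print(s['position'],s['contact_force'],s['wrist_torque'],s['gripper_width'],s['grasp_force'])
W=pts(get('top'))[210:250,245:270].reshape(-1,3);p=W[(W[:,2]>30)&(W[:,2]<64)];print(np.median(p[:,2]))
```

```text
[518.54 -32.52  18.83] [-1.88  0.58  5.24] [ 0.15  0.58 -0.03] 47.190259959945294 2.8805265203118324
49.74476124808916
```

The plate is now moving down at about 5 N, shared between both pads. The contact height is about 32 mm above the reported TCP, so I'll go by force and vision rather than by the tool frame's z.

servo_tool:
  plan:
    - [0,0,-0.007,0,0,0,0.55]
    - [0,0,-0.007,0,0,0,0.55]
    - [0,0,-0.005,0,0,0,0.55]

```text
clock: 8.3
position: [518.5, -32.5, 13.1]
ee_rot: [-0.636, 0.772, -0.0, -0.0]
contact_force: [-1.7, 0.7, 5.6]
gripper_width: 47.1
grasp_force: 2.8
```

servo_tool:
  plan:
    - [0,0,-0.005,0,0,0,0.55]

```text
clock: 8.43
position: [518.5, -32.5, 11.6]
ee_rot: [-0.636, 0.772, -0.0, 0.0]
contact_force: [-2.6, -0.1, 11.1]
gripper_width: 47.0
grasp_force: 6.2
```

servo_tool:
  plan:
    - [0,0,-0.005,0,0,0,0.55]

```text
clock: 8.55
position: [518.6, -32.6, 11.5]
ee_rot: [-0.636, 0.772, -0.0, -0.0]
contact_force: [-6.7, 3.0, 23.4]
gripper_width: 46.8
grasp_force: 11.6
```

servo_tool:
  plan:
    - [0,0,-0.004,0,0,0,0.55]

```text
clock: 8.68
position: [518.6, -32.6, 11.4]
ee_rot: [-0.636, 0.772, -0.0, -0.0]
contact_force: [-8.6, 2.7, 30.5]
gripper_width: 47.1
grasp_force: 14.7
```

servo_tool:
  plan:
    - [0,0,0,0,0,0,0.55]
    - [0,0,0,0,0,0,0.55]
    - [0,0,0.02,0,0,0,0.55]
    - [0,0,0.04,0,0,0,0.55]
    - [0,0,0.1,0,0,0,0.55]
    - [0,0,0.15,0,0,0,0.55]
    - [0,0,0.15,0,0,0,0.55]
    - [-0.1,-0.15,0.1,0,0,0,0.55]
    - [-0.1,-0.15,0,0,0,0,0.55]
    - [-0.1,-0.1,0,0,0,0,0.55]
    - [0,0,0,0,0,0,0.55]
    - [0,0,0,0,0,0,0.55]

```text
clock: 10.18
position: [428.9, -152.6, 176.6]
ee_rot: [-0.635, 0.772, -0.0, 0.0]
contact_force: [0.8, 0.4, -0.1]
gripper_width: 47.0
grasp_force: 0.0
```

Run:
```python
from h import *
np.set_printoptions(precision=2,suppress=True)
s=arm.read_state();print(s['position'],s['gripper_width'],s['contact_force'])
o=[]
for n in('top','side'):
    d=get(n);np.savez(n+'2.npz',**d);o.append(d['image'][:,:,::-1])
o=[cv2.resize(o[0][120:320,130:330],(400,400)),cv2.resize(o[1][120:320,200:400],(400,400))]
cv2.imwrite('pics/r.png',np.hstack(o))
```

```text
[ 428.9  -152.57  176.63] 47.01989581706566 [ 0.78  0.45 -0.09]
```

View pics/r.png

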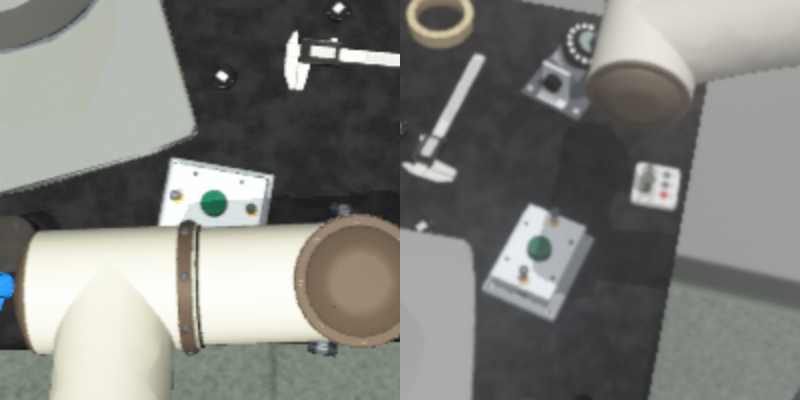

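The plate is home, with the green mount standing proud at crop (214,203) in the top view and (538,248) in the side view. The two gripper sides show at (345,210) and (322,348). I'll use those to check the tool centre against the reported TCP.

Run:
```python
from h import *
np.set_printoptions(precision=1,suppress=True)
D={n:dict(np.load(n+'2.npz')) for n in('top','side')};obs=[]
for n,d in D.items():
    im=d['image'].astype(int);r,g,b=im[...,0],im[...,1],im[...,2];W=pts(d)
    box=(205,195,275,235) if n=='top' else (235,210,300,285)
    M=np.zeros(r.shape,bool);M[box[1]:box[3],box[0]:box[2]]=1
    m,c,s=blob(M&(g-r>20)&(g-b>8));print(n,'mount',c,s,np.nanmedian(W[m],0));obs.append((d,*c))
    # top face only: depth above plate
    k=m&(W[...,2]>50);v,u=np.nonzero(k);print('topface',u.mean(),v.mean(),k.sum(),np.nanmedian(W[k],0))
    p=M&~m&(W[...,2]>33)&(W[...,2]<64);print('plate z',np.nanmedian(W[p][:,2]))
print(tri(obs))
W=pts(D['top'])
for (x0,y0,x1,y1) in((292,215,312,232),(282,286,302,302)):
    q=W[y0:y1,x0:x1].reshape(-1,3);q=q[q[:,2]>100];print(np.histogram(q[:,2],bins=range(100,700,20)));q=q[(q[:,2]<400)];print(len(q),np.median(q,0),q.min(0),q.max(0))
```

```text
top mount [236.2 220.9] [230 215  13  13 133] [518.5 -32.1  55.1]
topface 236.45669291338584 220.9763779527559 127 [518.4 -32.4  55.2]
plate z 42.39477288775163
side mount [268.9 242.9] [264 238  11  10  87] [518.5 -29.7  55.7]
topface 268.9425287356322 242.8505747126437 87 [518.5 -29.7  55.7]
plate z 42.53528812315028
(array([518.9, -32.4,  51.9]), array([[-0., -0.],
       [ 0.,  0.]]))
(array([ 0,  0,  0,  0,  0,  0,  0,  1,  2,  5, 88,  0,  0,  0,  0,  0,  0,
        0,  0,  0,  1,  0, 71,  0,  0,  0,  0,  0,  0]), array([100, 120, 140, 160, 180, 200, 220, 240, 260, 280, 300, 320, 340,
       360, 380, 400, 420, 440, 460, 480, 500, 520, 540, 560, 580, 600,
       620, 640, 660, 680]))
96 [ 489.1 -160.9  308.9] [ 481.1 -177.6  256.5] [ 496.5 -151.   313.7]
(array([ 0,  0,  0,  0,  0,  0,  0,  0,  0,  0, 94,  0,  0,  0,  0,  0,  0,
        1,  0,  0, 27, 21, 55,  0,  0,  0,  0,  0,  0]), array([100, 120, 140, 160, 180, 200, 220, 240, 260, 280, 300, 320, 340,
       360, 380, 400, 420, 440, 460, 480, 500, 520, 540, 560, 580, 600,
       620, 640, 660, 680]))
94 [ 368.7 -142.9  309.4] [ 361.2 -153.8  303.2] [ 375.3 -128.9  313. ]
```

servo_tool:
  plan:
    - [0.1,0.134,0,0,0,0,0.45]
    - [0.1,0.134,0,0,0,0,0.45]
    - [0.1,0.133,0,0,0,0,0.45]
    - [0,0,0,0,0,0,0.45]
    - [0,0,-0.15,0,0,0,0.45]
    - [0,0,-0.15,0,0,0,0.45]
    - [0,0,-0.1,0,0,0,0.45]
    - [0,0,-0.05,0,0,0,0.45]
    - [0,0,-0.02,0,0,0,0.45]
    - [0,0,0,0,0,0,0.45]
    - [0,0,0,0,0,0,0.45]

```text
clock: 11.65
position: [519.4, -32.1, 36.4]
ee_rot: [-0.636, 0.772, -0.001, 0.001]
contact_force: [-0.2, 0.3, 0.5]
gripper_width: 38.4
grasp_force: 0.0
```

servo_tool:
  plan:
    - [0,0,-0.01,0,0,0,0.45]
    - [0,0,-0.007,0,0,0,0.45]
    - [0,0,0,0,0,0,0.45]

```text
clock: 12.02
position: [518.3, -32.3, 30.1]
ee_rot: [-0.635, 0.772, 0.0, -0.0]
contact_force: [0.1, 0.4, -0.4]
gripper_width: 38.3
grasp_force: 0.0
```

servo_tool:
  plan:
    - [0,0,-0.007,0,0,0,0.45]
    - [0,0,-0.007,0,0,0,0.45]

```text
clock: 12.28
position: [518.5, -32.2, 25.9]
ee_rot: [-0.635, 0.772, -0.0, 0.0]
contact_force: [0.3, 0.1, -0.3]
gripper_width: 38.3
grasp_force: 0.0
```

servo_tool:
  plan:
    - [0,0,-0.006,0,0,0,0.45]
    - [0,0,-0.006,0,0,0,0.45]

```text
clock: 12.52
position: [518.5, -32.2, 22.2]
ee_rot: [-0.635, 0.772, 0.0, -0.0]
contact_force: [-0.4, 0.5, 0.3]
gripper_width: 38.9
grasp_force: 0.0
```

servo_tool:
  plan:
    - [0,0,-0.006,0,0,0,0.45]
    - [0,0,0,0,0,0,0.45]

```text
clock: 12.78
position: [518.4, -32.3, 20.4]
ee_rot: [-0.635, 0.772, 0.0, -0.0]
contact_force: [0.3, -0.2, -0.6]
gripper_width: 38.4
grasp_force: 0.0
```

servo_tool:
  plan:
    - [0,0,-0.006,0,0,0,0.45]
    - [0,0,0,0,0,0,0.45]

```text
clock: 13.02
position: [518.4, -32.2, 18.7]
ee_rot: [-0.635, 0.772, 0.0, -0.0]
contact_force: [0.2, 0.3, -0.2]
gripper_width: 38.5
grasp_force: 0.0
```

servo_tool:
  plan:
    - [0,0,-0.006,0,0,0,0.45]
    - [0,0,0,0,0,0,0.45]

```text
clock: 13.28
position: [518.4, -32.2, 16.9]
ee_rot: [-0.635, 0.772, 0.0, -0.0]
contact_force: [-1.1, -0.4, -0.6]
gripper_width: 38.6
grasp_force: 0.0
```

servo_tool:
  plan:
    - [0,0,-0.005,0,0,0,0.45]
    - [0,0,0,0,0,0,0.45]

```text
clock: 13.52
position: [518.4, -32.2, 15.4]
ee_rot: [-0.635, 0.772, 0.0, -0.0]
contact_force: [-0.1, -0.0, 0.4]
gripper_width: 38.3
grasp_force: 0.0
```

servo_tool:
  plan:
    - [0,0,-0.004,0,0,0,0.45]
    - [0,0,0,0,0,0,0.45]

```text
clock: 13.78
position: [518.4, -32.2, 14.2]
ee_rot: [-0.635, 0.772, 0.0, -0.0]
contact_force: [0.1, 0.2, -0.5]
gripper_width: 38.2
grasp_force: 0.0
```

servo_tool:
  plan:
    - [0,0,0.003,0,0,0,0.4]
    - [0,0,0,0,0,0,0.35]
    - [0,0,0,0,0,0,0.3]
    - [0,0,0,0,0,0,0.2]
    - [0,0,0,0,0,0,0.1]
    - [0,0,0,0,0,0,0]
    - [0,0,0,0,0,0,0]
    - [0,0,0,0,0,0,0]

```text
clock: 14.78
position: [518.6, -32.2, 15.7]
ee_rot: [-0.636, 0.772, -0.0, 0.0]
contact_force: [-1.9, 0.6, 5.4]
gripper_width: 27.1
grasp_force: 58.8
```

servo_tool:
  plan:
    - [0,0,0.005,0,0,0,0]
    - [0,0,0.01,0,0,0,0]
    - [0,0,0.02,0,0,0,0]
    - [0,0,0.04,0,0,0,0]
    - [0,0,0.1,0,0,0,0]
    - [0,0,0,0,0,0,0]
    - [0,0,0,0,0,0,0]

```text
clock: 15.65
position: [518.2, -32.2, 67.9]
ee_rot: [-0.635, 0.772, 0.0, 0.0]
contact_force: [-0.4, 0.6, -0.0]
gripper_width: 27.4
grasp_force: 59.2
```

servo_tool:
  plan:
    - [0,0,0.133,0,0,0,0]
    - [0,0,0.133,0,0,0,0]
    - [0,0,0.133,0,0,0,0]
    - [0,0,0.133,0,0,0,0]
    - [0,0,0,-0.0171,-0.0518,0,0]
    - [0,0,0,-0.0171,-0.0518,0,0]
    - [0,0,0,-0.0171,-0.0518,0,0]
    - [0,0,0,-0.0171,-0.0518,0,0]
    - [0,0,0,0,0,0,0]
    - [-0.019,-0.132,0,0,0,0,0]
    - [-0.019,-0.132,0,0,0,0,0]
    - [-0.019,-0.132,0,0,0,0,0]
    - [-0.019,-0.132,0,0,0,0,0]
    - [-0.018,-0.131,0,0,0,0,0]
    - [-0.018,-0.131,0,0,0,0,0]
    - [-0.018,-0.131,0,0,0,0,0]
    - [0,0,0,0,0,0,0]
    - [0,0,0,0,0,0,0]

```text
clock: 17.9
position: [480.1, -308.7, 227.2]
ee_rot: [-0.62, 0.754, -0.183, 0.116]
contact_force: [0.3, 0.1, -0.3]
gripper_width: 26.9
grasp_force: 59.3
```

Run:
```python
from h import *
from scipy.spatial.transform import Rotation as R
np.set_printoptions(precision=2,suppress=True)
s=arm.read_state();print(s['position'],s['gripper_width'],s['grasp_force'],R.from_quat(s['ee_rot']).as_matrix())
o=[]
for n in('top','side'):
    d=get(n);np.savez(n+'3.npz',**d);o.append(d['image'][:,:,::-1])
o=[cv2.resize(o[0][140:290,270:430],(400,400),interpolation=2),cv2.resize(o[1][60:240,210:370],(400,400),interpolation=2)]
cv2.imwrite('pics/v.png',np.hstack(o))
```

```text
[ 480.11 -308.7   227.18] 26.889499324310393 59.274829030036926 [[-0.2  -0.89  0.4 ]
 [-0.98  0.16 -0.13]
 [ 0.05 -0.42 -0.91]]
```

View pics/v.png

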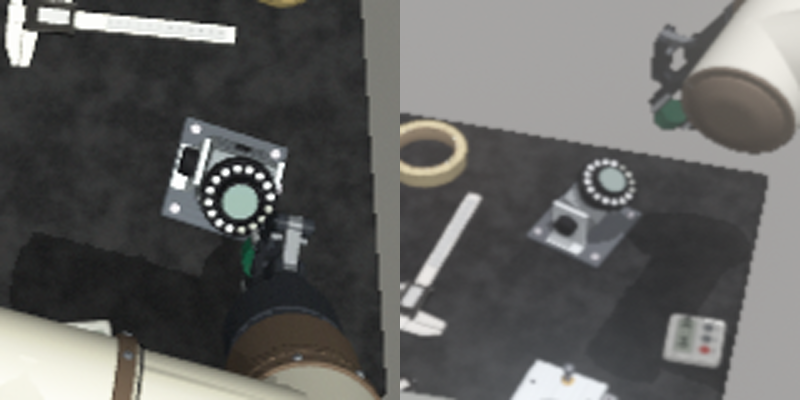

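The mount is held: it shows green at crop (250,258) in the top view and (670,112) in the side view, out beyond the lens. I'll measure it with depth in both views.

```bash
cat > meas.py <<'E'
from h import *
import sys
from scipy.spatial.transform import Rotation as R
np.set_printoptions(precision=1,suppress=True)
k=sys.argv[1];s=arm.read_state();P=s['position'];Rt=R.from_quat(s['ee_rot']).as_matrix()
D={}
for n in('top','side'):
    if len(sys.argv)>2: D[n]=get(n);np.savez(n+k+'.npz',**D[n])
    else: D[n]=dict(np.load(n+k+'.npz'))
th=np.radians(-18.3);ax=np.array([-np.cos(th)*np.sin(np.radians(25)),-np.sin(th)*np.sin(np.radians(25)),np.cos(np.radians(25))])
V=np.array([519.6,-321.8,114.6])+60*ax;print('V',V,'ax',ax,'tcp',P)
for n,d in D.items():
    im=d['image'].astype(int);r,g,b=im[...,0],im[...,1],im[...,2];W=pts(d)
    m=(g-r>20)&(g-b>8)&(np.linalg.norm(W-P,axis=-1)<90)
    q=W[m];print(n,len(q),np.argwhere(m).mean(0)[::-1],'world',np.median(q,0))
    T=(q-P)@Rt;T=T[np.linalg.norm(T-np.median(T,0),axis=1)<25]
    print(' tool frame min',np.percentile(T,5,axis=0),'med',np.median(T,0),'max',np.percentile(T,95,axis=0))
    # radius about tool axis of the visible side points
    xy=T[:,:2];print(' radius',np.percentile(np.hypot(*xy.T),[10,50,90]))
E
python3 meas.py 3
```

```text
V [ 495.5 -313.8  169. ] ax [-0.4  0.1  0.9] tcp [ 479.9 -307.8  227.2]
top 48 [368.7 235.7] world [ 469.5 -293.5  260.8]
 tool frame min [-13.2 -10.1 -40.1] med [-10.4  -2.6 -37.9] max [ -6.6   8.9 -24. ]
 radius [ 8.5 12.5 14.3]
side 72 [318.4 110.2] world [ 466.3 -298.8  263.1]
 tool frame min [-13.5  -9.4 -42.2] med [ -4.3  -2.1 -39.1] max [  9.4   9.1 -33.9]
 radius [ 3.8 10.  14.2]
```

servo_tool:
  plan:
    - [0,0,-0.075,0,0,0,0]
    - [0.0155,-0.0053,-0.0357,0,0,0,0]
    - [0.0155,-0.0053,-0.0357,0,0,0,0]
    - [0.0155,-0.0053,-0.0357,0,0,0,0]
    - [0.0155,-0.0053,-0.0357,0,0,0,0]
    - [0.0155,-0.0053,-0.0357,0,0,0,0]
    - [0,0,0,0,0,0,0]
    - [0,0,0,0,0,0,0]
    - [0,0,0,0,0,0,0]

```text
clock: 19.12
position: [502.9, -316.6, 151.9]
ee_rot: [-0.62, 0.754, -0.183, 0.116]
contact_force: [-0.1, -0.0, -0.2]
gripper_width: 27.1
grasp_force: 59.3
```

```bash
cat >> meas.py <<'E'
    Q=T[(T[:,2]<-36)&(np.hypot(*xy.T)<13)]
    if len(Q)>12:
        n_=np.linalg.svd(Q-Q.mean(0))[2][2];print(' end plane: n',len(Q),'normal(tool)',n_*100*np.sign(n_[2]),Q.mean(0))
    f=P-19.8*Rt[:,2];print(' face est err',f-V,'axis ang',np.degrees(np.arccos(-Rt[:,2]@ax)))
E
python3 meas.py 3 | grep -i plane; python3 meas.py 4 new
```

```text
V [ 495.5 -313.8  169. ] ax [-0.4  0.1  0.9] tcp [ 502.9 -316.6  151.9]
top 117 [363.8 217.9] world [ 518.9 -313.8  116.2]
 tool frame min [-13.2 -12.   39.5] med [-4.8 -2.2 42.3] max [ 3.8  9.5 45.5]
 radius [ 3.8 10.  13.9]
 face est err [-0.6 -0.1  0.8] axis ang 0.06696801564667491
side 27 [304.1 128.3] world [ 495.2 -303.6  187.2]
 tool frame min [-16.  -10.  -41.2] med [ -9.5  -6.6 -38.1] max [ -1.1  -0.  -25. ]
 radius [ 7.4 12.8 16.4]
 face est err [-0.6 -0.1  0.8] axis ang 0.06696801564667491meas.py:15: RuntimeWarning: Mean of empty slice.
  q=W[m];print(n,len(q),np.argwhere(m).mean(0)[::-1],'world',np.median(q,0))
  ret = um.true_divide(
  return _methods._mean(a, axis=axis, dtype=dtype,
Traceback (most recent call last):
  File "meas.py", line 17, in <module>
    print(' tool frame min',np.percentile(T,5,axis=0),'med',np.median(T,0),'max',np.percentile(T,95,axis=0))
                            ~~~~~~~~~~~~~^^^^^^^^^^^^
IndexError: index -1 is out of bounds for axis 0 with size 0
```

Run:
```python
from h import *
from scipy.spatial.transform import Rotation as R
np.set_printoptions(precision=2,suppress=True)
s=arm.read_state();Rt=R.from_quat(s['ee_rot']).as_matrix();P=np.array([480.1,-308.7,227.2])
for n in('top','side'):
    d=dict(np.load(n+'3.npz'));im=d['image'].astype(int);r,g,b=im[...,0],im[...,1],im[...,2];W=pts(d)
    m=(g-r>15)&(g-b>5)&(np.linalg.norm(W-P,axis=-1)<90);T=(W[m]-P)@Rt
    print(n,T[np.argsort(T[:,0])][::2].round(0).tolist() if n=='side' else T[::2].round(0).tolist())
    Q=T[(T[:,2]<-34)&(np.hypot(T[:,0],T[:,1])<12.5)&(T[:,2]>-46)]
    if len(Q)>8:
        A=np.c_[Q[:,:2],np.ones(len(Q))];c,*_=np.linalg.lstsq(A,Q[:,2],rcond=None);print('slopes deg',np.degrees(np.arctan(c[:2])),c[2],len(Q),(A@c-Q[:,2]).std())
```

```text
top [[-11.0, -10.0, -23.0], [-11.0, -10.0, -27.0], [-13.0, -7.0, -27.0], [-10.0, -10.0, -32.0], [-13.0, -6.0, -30.0], [-10.0, -10.0, -36.0], [-14.0, -3.0, -27.0], [-12.0, -8.0, -38.0], [-14.0, -3.0, -32.0], [-12.0, -6.0, -38.0], [-8.0, -7.0, -38.0], [-13.0, -4.0, -40.0], [-10.0, -5.0, -40.0], [-14.0, -2.0, -39.0], [-11.0, -2.0, -39.0], [-7.0, -2.0, -37.0], [-12.0, 1.0, -38.0], [-9.0, -1.0, -39.0], [-12.0, 1.0, -41.0], [-8.0, 1.0, -39.0], [-12.0, 4.0, -40.0], [-8.0, 3.0, -39.0], [-9.0, 6.0, -37.0], [-11.0, 8.0, -39.0], [-9.0, 13.0, -31.0], [-7.0, 13.0, -34.0]]
slopes deg [23.6  -2.09] -34.760656680956124 20 1.1205019893706751
side [[-18.0, 4.0, -35.0], [-16.0, -5.0, -28.0], [-16.0, -1.0, -26.0], [-16.0, -6.0, -35.0], [-16.0, 7.0, -42.0], [-16.0, 4.0, -38.0], [-15.0, 2.0, -30.0], [-15.0, -8.0, -27.0], [-15.0, 6.0, -33.0], [-14.0, 6.0, -38.0], [-14.0, -3.0, -27.0], [-14.0, -8.0, -30.0], [-14.0, 1.0, -36.0], [-13.0, -2.0, -36.0], [-13.0, -9.0, -32.0], [-13.0, -1.0, -27.0], [-12.0, 8.0, -32.0], [-11.0, 10.0, -39.0], [-11.0, -5.0, -40.0], [-11.0, -7.0, -37.0], [-11.0, 5.0, -41.0], [-10.0, -10.0, -42.0], [-10.0, -10.0, -32.0], [-10.0, -10.0, -37.0], [-9.0, -7.0, -40.0], [-9.0, -1.0, -41.0], [-9.0, -3.0, -39.0], [-8.0, 8.0, -40.0], [-6.0, -8.0, -40.0], [-6.0, -11.0, -40.0], [-6.0, 13.0, -39.0], [-5.0, 5.0, -38.0], [-5.0, 1.0, -38.0], [-4.0, -2.0, -38.0], [-3.0, 5.0, -41.0], [-3.0, -9.0, -39.0], [-2.0, -3.0, -38.0], [-1.0, -7.0, -39.0], [-1.0, -5.0, -41.0], [0.0, 8.0, -39.0], [1.0, -8.0, -40.0], [2.0, 11.0, -36.0], [3.0, 5.0, -42.0], [4.0, -0.0, -39.0], [4.0, -9.0, -39.0], [5.0, -4.0, -39.0], [5.0, -9.0, -42.0], [7.0, -7.0, -38.0], [10.0, -3.0, -38.0], [10.0, -1.0, -40.0]]
slopes deg [1.56 3.48] -39.54878480174828 52 1.6292244618386518
```

The mount is square in the fingers to within about 3°. The estimated face centre is about 1 mm from the view point, and the arm is still. I'm handing the job in.

Run:
```python
from bench import arm
s=arm.read_state();print(s['clock'],s['joint_vel'].round(3),s['grasp_force']);print(arm.job_done())
```

```text
19.225 [-0.001  0.    -0.003 -0.     0.     0.002] 59.274598360061646
the job is handed in; nothing more can be done
None
```

I pressed the plate fully home and handed the job in with the mount held still in the fingers, metal face towards the lens, about 1 mm from the view point and square to the lens within about 3° by my measurements; the judge's result was not shown.

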